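# Chock the gas cylinder and draw the stop

### The arm

A 6-joint arm with a two-finger parallel gripper is mounted at the origin on the work surface. World frame = base frame: x ahead of the robot, y to its left, z up, the work surface at z = 0. Lengths are in m, angles in rad, forces in N, time in s.
With the tool pointing down it reaches from about 0.275 to 0.75 m from the base axis. Payload 10.2 kg.
Tool frame: the origin (TCP) lies midway between the tips of the shut fingers; the grasp point (between the pads) lies 19 mm behind it; z points along the fingers, y is the line along which they close (so a half turn about z gives the same grasp; the last joint's range is limited). The gripper opens to 85 mm and grips with 20 to 120 N. Pads are 22 mm wide; open, the fingers measure 114 mm over their backs; the gripper's body (76 mm by 85 mm) begins 54 mm behind the grasp point. The pads swing forward as they close: fully open they stand 13 mm farther back than shut.
Start: joints at [0.926, 0.313, 1.498, -0, 1.331, -0.223], TCP at [0.215, 0.479, 0.231] pointing down, gripper open.
Joint ranges: [-2.94, 2.94], [-0.97, 2.17], [0.19, 2.56], [-1.23, 4.37], [0.02, 3.11], [-2.88, 2.88]. Speed limits (rad/s): [2.39, 2.39, 3.01, 3.14, 3.14, 3.14].

### API

Orientations are given as a unit quaternion [x, y, z, w].
In Python, from rig import status, imaging, job gives the robot as it stands.
- The arm moves only by the tool carry_out, never from a script. Its argument "rows" is a list of rows, each an object of numbers: "dx", "dy", "dz": the shift along the tool's x, y, z as a fraction of full scale; "rx", "ry", "rz": the turn, a rotation vector about the tool's x, y, z as a fraction of full scale. A call has 1 to 10 rows; each row shifts and turns the commanded pose from where the row before left it, along the tool's axes as they then stand; what a row does not reach is not made up. Full scale, the value 1, is 0.04 m for a shift and 5 degrees for a turn. A row lasts 1/10 s, in which the tool goes at most 50 mm and 8.59 degrees, less where a joint would pass 70% of its speed; a pose out of reach is approached as far as the arm can. A call with a number of a shift or a turn outside -1 to 1 is refused whole. A call with a gripper value outside its range is refused whole. "jaw" is the opening, from 0 (shut) to 1 (fully open), set as the call begins (left out, the last holds). The fingers move at their own pace and stop on an object; the grip force is fixed at half the most. Time passes only in rows, so rows that do not move let the fingers close. It gives the time, the measured TCP pose, the force, the opening and the grip force at its end, in the units of the state.
- status.state(): the state, without advancing time (a new reading comes with each control period).
- imaging.read_camera(name): name is "side" or "top" or "wrist"; returns the picture (420x560x3 uint8, red, green, blue); there is no depth.
- imaging.camera_params(name): a dict with "camera_matrix" (3x3 intrinsics, pixels), "xyz" and "attitude" of the camera in the world. Camera axes: x right, y down, z forward; pixel columns grow to the right and rows downward; lengths in m; the calibration is good to about 2 mm. A picture is of the moment at which its call begins: read the wrist's pose just before it. camera_params takes no time and is no camera call; for the wrist camera it gives the pose at the moment of the call.
- job.hand_in(): hands the job in; it is judged then, once.
The state is a dict: "clock": time; "joints": joint angles; "qd": joint speeds; "effort": joint torques, N m; "ee_pos": TCP position; "ee_rot": TCP orientation; "force": force on the tool from outside, world axes, zero at the start; "torque": the same for the moment, N m; "width": finger opening in m; "grasp_force": force on a finger pad.
Only numpy, scipy, OpenCV 4.12 (cv2) and the standard library are available. Lean on these libraries where they do the work, as an engineer would, in place of code of your own. Each camera call takes 0.05 s, during which the arm holds its last target. There are 200 camera calls.

### The job

The small gas cylinder on the sloping draining board is kept from rolling only by the two posts of the sliding stop. Set the rubber wedge chock on the board on the cylinder's low side, square to it and about halfway along, and push it up the slope until the cylinder has rolled up snug against the back rail's plate and is wedged there by a firm but not violent hand push (about 18 N on the chock, held for a moment, never more than 30 N); then draw the stop all the way down the slope by its grip, so that the cylinder stays up there, clear of the posts, on the chock alone. Only the chock may touch the cylinder, not the robot, and leave the bottle, jar and tube rack where they stand.

Things in the scene. Friction and masses are not known exactly. Their poses are not given: they have to be found in the camera images.
- board: Fixed stainless draining board, 270 x 270 mm, its top face sloping 6 degrees down towards its own -x edge (+x is up the slope). Origin: on the table under its centre; z vertical, x and y level. Top face 31.3 mm above the table at board x = +50 mm, 12 mm at the low edge. The cylinder lies along y
- rail: Fixed aluminium back rail on the cylinder's high side, 210 mm long, 55 mm high, with an adjustable plate on two screws towards the cylinder. Origin: the point of the board's top face at board (50, 0, 31.3) mm; x runs up the slope in that face, z is square to it. The plate's near face is set anywhere from x = +50 to +64 mm and is not measured: feel for it
- cylinder: Grey steel gas cylinder, 90 mm in diameter, 200 mm long (plus 60 mm of shoulder and brass valve at +y), 1.4 to 2.3 kg, free to roll. Origin: on its axis, mid-length; y along the axis. It starts at rail x = 0, z = 45 mm on the stop's posts, with 5 to 19 mm of play to the rail's plate. Rolling it up by the chock takes 3 to 10 N; at the plate it stops hard
- chock: Loose black rubber wedge chock, 0.2 kg, first on the table. Origin: on its underside where wedge and stem join. Wedge: 52 mm towards +x to a thin toe, 60 mm wide in y, 44 mm high at the origin, face at 40 degrees. Stem: x = 0 to -55 mm, 30 mm wide in y, 60 mm high, flat upright back. When wedged home, toe up the slope, its origin is at about rail x = -64 to -50 mm
- chock_grip (a point): Point in the chock's stem to grip across its 30 mm width (chock y): 45 mm above the underside, 28 mm behind the origin
- stop (a joint): Travel of the sliding stop in m: 0 at the start (posts against the cylinder), 0.06 drawn fully down the slope (rail -x); about 6 N of friction, stays where it is left. Two aluminium posts, 12 x 16 mm, 60 mm high, at rail y = +80 and -80 mm; a flat bar joins the +80 post to a black upright grip tab at rail x = -100, y = +88 mm
- stop_grip (a point): Point in the stop's black grip tab (tab 14 mm thick along the slope, 26 mm wide across it, 55 mm high above the board face): on its middle, 45 mm above the board's face, 10 mm below the tab's top
- wash_bottle: Bystander: clear plastic bottle, 60 mm in diameter, 150 mm high, origin under its centre
- jar: Bystander: amber jar with white cap, 70 mm in diameter, 80 mm high, origin under its centre
- tube_rack: Bystander: white rack with tubes, 70 x 200 mm, about 105 mm high, origin under its centre
There are look-alikes about, which are no part of the job. Leave any pink look-alike of the chock alone.

How it is judged:
By the outcome, as a careful person would: the job done as asked, in the order asked, and still so for the second after the job is handed in, with the robot touching nothing.
It also fails if it takes over 72 s, if anything falls off the work surface, if the arm or the gripper's body presses on something with over 40 N, if the wrist force passes 120 N, or if a joint passes its speed limit or range.

## Working session

There is one attempt and no reset: what is moved stays moved. The work goes in short steps, Python scripts to look and compute and a tool call to move; the robot and the scene stay as the last step left them, time stands still between calls to the robot, and variables do not carry over. Pictures are saved under pics/ and viewed, at most 10 in all, crops included, and the job is handed in when it is done.

Besides the shell and the picture viewer there is one more tool, called after "Call:" as name(argument=value, ...) on one line, values as JSON. carry_out: Moves the arm, as the interface text tells. Its arguments: {"type":"object","properties":{"rows":{"type":"array","items":{"type":"object","properties":{"dx":{"type":"number","minimum":-1,"maximum":1},"dy":{"type":"number","minimum":-1,"maximum":1},"dz":{"type":"number","minimum":-1,"maximum":1},"rx":{"type":"number","minimum":-1,"maximum":1},"ry":{"type":"number","minimum":-1,"maximum":1},"rz":{"type":"number","minimum":-1,"maximum":1}}}},"jaw":{"type":"number"}},"required":["rows"]}

```bash
mkdir -p pics; ls; python3 - <<'E'
from rig import status, imaging
import cv2, numpy as np, json
print(status.state())
for n in("top","side"):
    im=imaging.read_camera(n); cv2.imwrite(f"pics/{n}0.png",im[...,::-1]); p=imaging.camera_params(n); print(n,p)
E
```

```text
pics
{'clock': 0.0, 'joints': array([ 9.25599500e-01,  3.13438990e-01,  1.49844164e+00,  1.65866910e-06,
        1.33100913e+00, -2.23421123e-01]), 'qd': array([ 0.00014715, -0.00082114,  0.00107861, -0.00100771,  0.00115828,
       -0.00154854]), 'effort': array([-1.17705789e-03, -4.12250662e+01, -2.59745389e+01, -2.69604134e-04,
        4.15256945e-03,  1.34569527e-05]), 'ee_pos': array([0.21478488, 0.47876745, 0.230739  ]), 'ee_rot': array([ 2.09328314e-01,  9.77845201e-01, -5.88005332e-04, -2.73632231e-04]), 'force': array([-0.55286052,  0.06777936,  0.66336248]), 'torque': array([ 0.04889318, -0.02734557,  0.03444792]), 'grasp_force': 0.0, 'width': 0.08555176023333992}
top {'camera_matrix': array([[451.92196585,   0.        , 279.01864055],
       [  0.        , 451.92196585, 208.77995397],
       [  0.        ,   0.        ,   1.        ]]), 'xyz': array([3.82601101e-01, 1.07827014e-04, 1.42266157e+00]), 'attitude': array([ 0.71624846, -0.69501576,  0.0481678 , -0.04026286])}
side {'camera_matrix': array([[442.39313976,   0.        , 274.84257796],
       [  0.        , 442.39313976, 206.98682181],
       [  0.        ,   0.        ,   1.        ]]), 'xyz': array([ 0.39732405, -0.71048422,  0.75566345]), 'attitude': array([ 0.91437844, -0.08595681,  0.04636042, -0.39290483])}
```

View pics/top0.png

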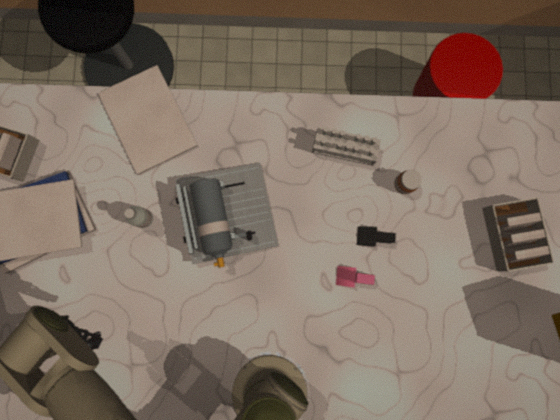

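View pics/side0.png

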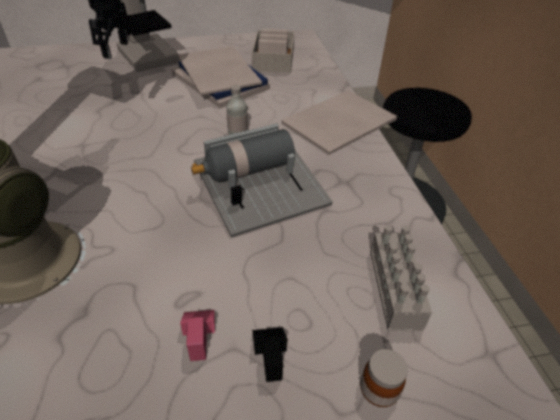

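Top view: board about (218,212) with up-slope to the left, black tab (250,235), black chock (376,236) with its toe to the left, and the pink look-alike at (352,277). I'll crop for precise corners.

```bash
python3 - <<'E'
import cv2, numpy as np
im=cv2.imread("pics/top0.png")
a=cv2.resize(im[150:276,150:290],None,fx=4,fy=4,interpolation=cv2.INTER_CUBIC)
b=cv2.resize(im[218:292,330:400],None,fx=3,fy=3,interpolation=cv2.INTER_CUBIC)
c=np.zeros((504,780,3),np.uint8); c[:,:560]=a; c[:222,565:565+210]=b
c=np.clip(c*1.5,0,255).astype(np.uint8)
cv2.imwrite("pics/crop1.png",c)
g=cv2.cvtColor(im,cv2.COLOR_BGR2HSV)
for (x0,y0,x1,y1) in((350,220,400,250),(240,225,262,245)):
    m=(g[y0:y1,x0:x1,2]<45).astype(np.uint8); print(m.sum())
    for r in m[::1]: print(''.join('#' if v else '.' for v in r))
E
```

```text
481
..................................................
..................................................
..................................................
..................................................
..................................................
..................................................
..................................................
.........######.##.#.#............................
........##################........................
.........#################........................
........##################........................
........###################.......................
........#######################...................
........############################..##..........
........#####################################.....
........#####################################.....
........####################################......
........####################################......
........#####################################.....
........####################################......
........#####################################.....
........#################
[... 196 characters left out ...]
..#####..........................
..................................................
..................................................
..................................................
..................................................
38
......................
......................
......................
......................
......................
......................
........#.............
.......####.#.........
......#######.........
.......####...........
.......####...........
.......#####..........
.......#####..........
.......####...........
........###...........
......................
......................
......................
......................
......................
```

View pics/crop1.png

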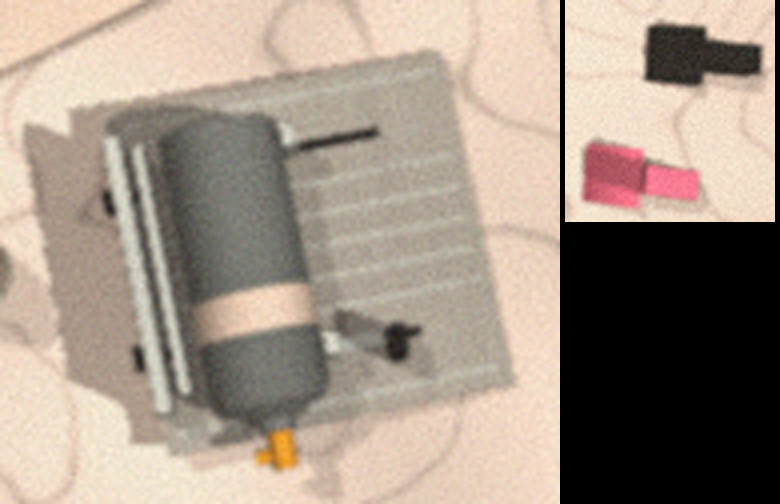

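The crop shows the board's low corners at about (260,162.5) and (278,245.8), high corners at (167.5,177.5) and (193.8,263), and the tab top at about (249.5,234). The chock's wedge is at left and its stem at right.

```bash
cat > h.py <<'E'
import numpy as np, cv2
from scipy.spatial.transform import Rotation as R
from rig import status, imaging
def ray(p,uv,z):
    d=R.from_quat(p["attitude"]).apply(np.linalg.inv(p["camera_matrix"])@[uv[0],uv[1],1])
    o=np.array(p["xyz"]); return o+d*(z-o[2])/d[2]
def proj(p,X):
    q=p["camera_matrix"]@R.from_quat(p["attitude"]).inv().apply(np.array(X)-p["xyz"]); return q[:2]/q[2]
def fit2(A,B): # yaw,t with B=R A+t
    a=A-A.mean(0); b=B-B.mean(0)
    th=np.arctan2((a[:,0]*b[:,1]-a[:,1]*b[:,0]).sum(),(a*b).sum())
    M=np.array([[np.cos(th),-np.sin(th)],[np.sin(th),np.cos(th)]]); t=B.mean(0)-M@A.mean(0)
    return th,t,B-(A@M.T+t)
S6,C6=np.sin(np.radians(6)),np.cos(np.radians(6))
def rail2board(x,y,z): return np.array([.05+x*C6-z*S6,y,.0313+x*S6+z*C6])
E
python3 - <<'E'
from h import *
p=imaging.camera_params("top")
pts=[((260,162.5),(-.135,-.135,.012)),((278,245.8),(-.135,.135,.012)),((167.5,177.5),(.135,-.135,.0402)),((193.8,263),(.135,.135,.0402)),((249.5,234),rail2board(-.1,.088,.055))]
A=np.array([a[1] for a in pts]);W=np.array([ray(p,a[0],a[1][2]) for a in pts])
th,t,r=fit2(A[:,:2],W[:,:2]); print(np.degrees(th),t); print((r*1000).round(1))
# chock: crop scale 3 offset 330,218 ; view shift x565
f=lambda u,v:((u-565)/3+330,v/3+218)
for n,uv,z in[("stem back L",(760,45),.06),("stem back R",(758,73),.06),("toe -",(648,30),0),("toe +",(646,80),0),("stemjoin a",(706,38),.06),("join b",(704,70),.06),("wedge top",(705,27),.044),("wedge bot",(703,84),.044)]:
    print(n,ray(p,f(*uv),z).round(4))
E
```

```text
105.0910889761099 [0.5444762 0.1528155]
[[-3.  -5.8]
 [-5.2 -0.6]
 [ 4.1 17.3]
 [ 4.3 -7.6]
 [-0.1 -3.4]]
stem back L [ 0.4912 -0.366   0.06  ]
stem back R [ 0.4629 -0.3639  0.06  ]
toe - [ 0.5082 -0.2637  0.    ]
toe + [ 0.4556 -0.262   0.    ]
stemjoin a [ 0.4966 -0.3113  0.06  ]
join b [ 0.4643 -0.3094  0.06  ]
wedge top [ 0.5092 -0.3139  0.044 ]
wedge bot [ 0.451 -0.312  0.044]
```

Call:
carry_out(rows=[{"dx": -0.95,"dy": -0.56,"dz": -0.42},{"dx": -0.95,"dy": -0.56,"dz": -0.42},{"dx": -0.95,"dy": -0.56,"dz": -0.42},{"dx": -0.95,"dy": -0.56,"dz": -0.42},{"dx": -0.95,"dy": -0.56,"dz": -0.42},{"dx": -0.95,"dy": -0.56,"dz": -0.42},{"dx": -0.95,"dy": -0.56,"dz": -0.42},{"dx": -0.95,"dy": -0.56,"dz": -0.42},{"dx": -0.95,"dy": -0.56,"dz": -0.42},{"dx": -0.95,"dy": -0.56,"dz": -0.42}])

```text
$.rows[0]: bad value
```

Call:
carry_out(rows=[{"rz": 1},{"rz": 1},{"rz": 1},{"rz": 1},{"rz": 1},{"rz": 1},{"rz": 1},{"rz": 1},{"rz": 1},{"rz": 1}])

```text
$.rows[0]: bad value
```

```bash
python3 - <<'E'
from h import *
s=status.state(); print(s["clock"],s["ee_pos"],s["ee_rot"],s["joints"])
M=R.from_quat(s["ee_rot"]).as_matrix(); print(M.round(3))
p=imaging.camera_params("wrist"); print(p, M.T@(p["xyz"]-s["ee_pos"]))
cv2.imwrite("pics/w1.png",imaging.read_camera("wrist")[...,::-1])
np.save("w1.npy",p,allow_pickle=True)
E
```

```text
0.1 [0.21481557 0.47879125 0.23079717] [ 2.09346301e-01  9.77841398e-01 -5.16267400e-04 -2.43022124e-04] [ 9.25577142e-01  3.13384286e-01  1.49836145e+00  6.63213884e-06
  1.33098811e+00 -2.23407894e-01]
[[-0.912  0.409 -0.001]
 [ 0.409  0.912 -0.001]
 [ 0.    -0.001 -1.   ]]
{'camera_matrix': array([[309.14777557,   0.        , 279.70893919],
       [  0.        , 309.14777557, 211.46784596],
       [  0.        ,   0.        ,   1.        ]]), 'xyz': array([0.1398247 , 0.51255273, 0.37340204]), 'attitude': array([0.82829884, 0.53643754, 0.08823618, 0.13553663])} [ 8.22771985e-02 -5.86436120e-05 -1.42583583e-01]
```

View pics/w1.png

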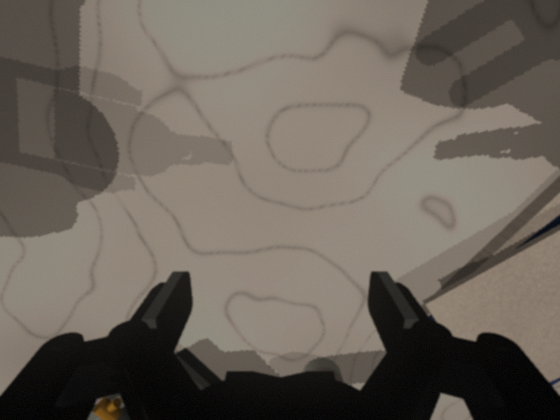

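The moves were refused, so every row probably needs all six keys. The picture is just the table at the start pose.

Call:
carry_out(rows=[{"dx": -0.95,"dy": -0.56,"dz": -0.42,"rx": 0,"ry": 0,"rz": 0},{"dx": -0.95,"dy": -0.56,"dz": -0.42,"rx": 0,"ry": 0,"rz": 0},{"dx": -0.95,"dy": -0.56,"dz": -0.42,"rx": 0,"ry": 0,"rz": 0},{"dx": -0.95,"dy": -0.56,"dz": -0.42,"rx": 0,"ry": 0,"rz": 0},{"dx": -0.95,"dy": -0.56,"dz": -0.42,"rx": 0,"ry": 0,"rz": 0},{"dx": -0.95,"dy": -0.56,"dz": -0.42,"rx": 0,"ry": 0,"rz": 0},{"dx": -0.95,"dy": -0.56,"dz": -0.42,"rx": 0,"ry": 0,"rz": 0},{"dx": -0.95,"dy": -0.56,"dz": -0.42,"rx": 0,"ry": 0,"rz": 0},{"dx": -0.95,"dy": -0.56,"dz": -0.42,"rx": 0,"ry": 0,"rz": 0},{"dx": -0.95,"dy": -0.56,"dz": -0.42,"rx": 0,"ry": 0,"rz": 0}])

```text
clock: 1.15
ee_pos: [0.4706, 0.1174, 0.3999]
ee_rot: [0.209, 0.978, 0.0, -0.0]
force: [0.6, 0.2, 0.9]
width: 0.0852
grasp_force: 0.0
```

Call:
carry_out(rows=[{"dx": 0,"dy": 0,"dz": 0,"rx": 0,"ry": 0,"rz": 1},{"dx": 0,"dy": 0,"dz": 0,"rx": 0,"ry": 0,"rz": 1},{"dx": 0,"dy": 0,"dz": 0,"rx": 0,"ry": 0,"rz": 1},{"dx": 0,"dy": 0,"dz": 0,"rx": 0,"ry": 0,"rz": 1},{"dx": 0,"dy": 0,"dz": 0,"rx": 0,"ry": 0,"rz": 1},{"dx": 0,"dy": 0,"dz": 0,"rx": 0,"ry": 0,"rz": 1},{"dx": 0,"dy": 0,"dz": 0,"rx": 0,"ry": 0,"rz": 1},{"dx": 0,"dy": 0,"dz": 0,"rx": 0,"ry": 0,"rz": 1},{"dx": 0,"dy": 0,"dz": 0,"rx": 0,"ry": 0,"rz": 1},{"dx": 0,"dy": 0,"dz": 0,"rx": 0,"ry": 0,"rz": 1}])

```text
clock: 2.15
ee_pos: [0.4699, 0.119, 0.3991]
ee_rot: [0.604, 0.797, -0.0, -0.0]
force: [-0.1, 0.5, 0.0]
width: 0.0849
grasp_force: 0.0
```

```bash
python3 - <<'E'
from h import *
s=status.state(); print(s["clock"],s["ee_pos"],s["joints"])
M=R.from_quat(s["ee_rot"]).as_matrix(); print(M.round(3))
p=imaging.camera_params("wrist"); Rc=R.from_quat(p["attitude"]).as_matrix(); print(p["xyz"],(M.T@Rc).round(3))
B=np.array([.541,.150]);th=np.radians(103)
for n,b in(("center",(0,0,.026)),("lowc",(-.135,-.135,.012)),("lowc2",(-.135,.135,.012)),("tab",rail2board(-.1,.088,.055))):
    X=[B[0]+np.cos(th)*b[0]-np.sin(th)*b[1],B[1]+np.sin(th)*b[0]+np.cos(th)*b[1],b[2]]; print(n,proj(p,X))
E
```

```text
2.15 [0.46987572 0.11904834 0.39905401] [ 5.84280975e-03  1.64353524e-01  1.25837606e+00  3.68494878e-06
  1.71945575e+00 -2.66886496e-01]
[[-0.269  0.963 -0.001]
 [ 0.963  0.269  0.   ]
 [ 0.    -0.001 -1.   ]]
[0.44770145 0.19815321 0.54165504] [[ 0.001 -0.948 -0.318]
 [ 1.     0.     0.002]
 [-0.001 -0.318  0.948]]
center [325.86327241 153.41982553]
lowc [390.89190484 229.49151639]
lowc2 [244.33754462 223.17773618]
tab [270.69232862 190.96153232]
```

```bash
python3 - <<'E'
from h import *
p=imaging.camera_params("wrist"); np.save("w2.npy",p,allow_pickle=True)
im=imaging.read_camera("wrist")[...,::-1]; cv2.imwrite("pics/w2.png",im)
c=cv2.resize(im[60:260,170:436],None,fx=3,fy=3,interpolation=cv2.INTER_CUBIC); cv2.imwrite("pics/w2c.png",c)
E
```

```text
(no output)
```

View pics/w2c.png

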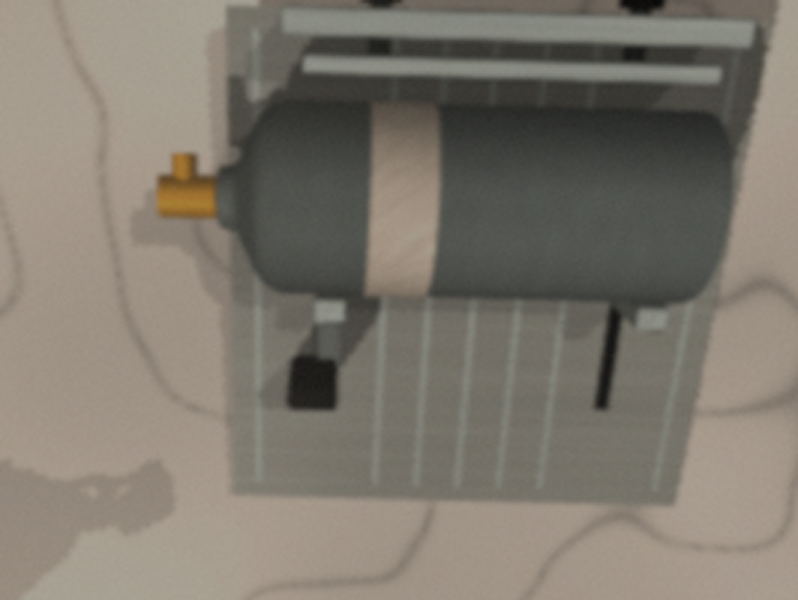

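Low corners are at crop (233,494) and (672,503), the high +y corner at (227,8), post tops at (330,310) and (651,319), and the tab top at about (313,396).

```bash
python3 - <<'E'
from h import *
p=np.load("w2.npy",allow_pickle=True).item()
pts=[((233,494),(-.135,.135,.012)),((672,503),(-.135,-.135,.012)),((227,8),(.135,.135,.0402)),((330,310),rail2board(-.051,.08,.06)),((651,319),rail2board(-.051,-.08,.06)),((313,396),rail2board(-.1,.088,.055))]
A=np.array([a[1] for a in pts]);W=np.array([ray(p,np.array(a[0])/3+[170,60],a[1][2]) for a in pts])
th,t,r=fit2(A[:,:2],W[:,:2]); print(np.degrees(th),t); print((r*1000).round(1))
for nm in((233,494),(672,503),(440,295),(305,57),(720,67)): pass
s=status.state(); M=R.from_quat(s["ee_rot"]).as_matrix()
print("to chock view",M.T@(np.array([.479,-.40,.30])-s["ee_pos"]))
E
```

```text
104.18421422418815 [0.54483864 0.15008085]
[[-0.6  0.8]
 [-1.8  1.5]
 [ 1.9 -2.4]
 [ 0.5 -0.2]
 [-0.6 -0.9]
 [ 0.5  1.3]]
to chock view [-0.50287202 -0.12888678  0.0990932 ]
```

Call:
carry_out(rows=[{"dx": -1,"dy": -0.26,"dz": 0.4,"rx": 0,"ry": 0,"rz": 0},{"dx": -1,"dy": -0.26,"dz": 0.4,"rx": 0,"ry": 0,"rz": 0},{"dx": -1,"dy": -0.26,"dz": 0.4,"rx": 0,"ry": 0,"rz": 0},{"dx": -1,"dy": -0.26,"dz": 0.4,"rx": 0,"ry": 0,"rz": 0},{"dx": -1,"dy": -0.26,"dz": 0.4,"rx": 0,"ry": 0,"rz": 0},{"dx": -1,"dy": -0.26,"dz": 0.4,"rx": 0,"ry": 0,"rz": 0},{"dx": -1,"dy": -0.26,"dz": 0.4,"rx": 0,"ry": 0,"rz": 0},{"dx": -1,"dy": -0.26,"dz": 0.4,"rx": 0,"ry": 0,"rz": 0},{"dx": -1,"dy": -0.26,"dz": 0.4,"rx": 0,"ry": 0,"rz": 0},{"dx": -1,"dy": -0.26,"dz": 0.4,"rx": 0,"ry": 0,"rz": 0}])

```text
clock: 3.2
ee_pos: [0.4787, -0.2958, 0.2385]
ee_rot: [0.602, 0.798, 0.0, -0.0]
force: [-0.4, 0.4, 0.7]
width: 0.0853
grasp_force: 0.0
```

Call:
carry_out(rows=[{"dx": -0.4,"dy": -0.1,"dz": 0.3,"rx": 0,"ry": 0,"rz": 1},{"dx": -0.4,"dy": -0.1,"dz": 0.3,"rx": 0,"ry": 0,"rz": 1},{"dx": -0.4,"dy": -0.1,"dz": 0.3,"rx": 0,"ry": 0,"rz": 1},{"dx": 0,"dy": 0,"dz": 0,"rx": 0,"ry": 0,"rz": 0},{"dx": 0,"dy": 0,"dz": 0,"rx": 0,"ry": 0,"rz": 0}])

```text
clock: 3.7
ee_pos: [0.4763, -0.3431, 0.2034]
ee_rot: [0.701, 0.713, 0.0, -0.0]
force: [0.1, 0.9, 0.6]
width: 0.0854
grasp_force: 0.0
```

```bash
python3 - <<'E'
from h import *
s=status.state(); print(s["clock"],s["ee_pos"],s["ee_rot"],s["joints"][0],s["joints"][5])
p=imaging.camera_params("wrist"); np.save("w3.npy",p,allow_pickle=True)
print(p["xyz"])
im=imaging.read_camera("wrist")[...,::-1]; cv2.imwrite("pics/w3.png",im)
E
```

```text
3.7 [ 0.47628437 -0.34309315  0.20344853] [ 7.00920804e-01  7.13239069e-01  1.19361966e-04 -2.05382323e-04] -0.8238015386336304 -0.8412768077552691
[ 0.47474272 -0.26101357  0.34603165]
```

View pics/w3.png

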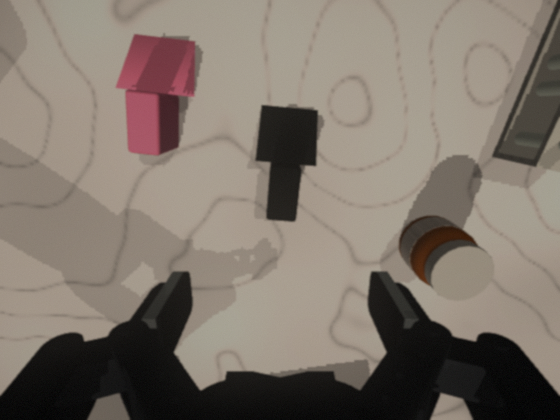

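The chock's toe edge runs (263,105) to (318,111), its wedge ridge (257,162) to (316,165), and its stem back (267,219) to (295,220).

```bash
python3 - <<'E'
from h import *
p=np.load("w3.npy",allow_pickle=True).item(); im=cv2.imread("pics/w3.png")
m=(im[95:235,245:335].max(2)<60).astype(np.uint8)
for r in range(0,140,6):
    c=np.flatnonzero(m[r]); print(r+95,(c.min()+245,c.max()+245) if len(c) else None,end=' ')
print()
pts=[((263,105),(.052,.03,0)),((318,110),(.052,-.03,0)),((257,162),(0,.03,.044)),((316,165),(0,-.03,.044)),((267,219),(-.055,.015,.06)),((295.5,220),(-.055,-.015,.06))]
A=np.array([a[1] for a in pts]);W=np.array([ray(p,a[0],a[1][2]) for a in pts])
th,t,r=fit2(A[:,:2],W[:,:2]); print(np.degrees(th),t); print((r*1000).round(1))
g=t+[-.028*np.cos(th),-.028*np.sin(th)]; print("grip",g)
s=status.state(); M=R.from_quat(s["ee_rot"]).as_matrix()
print("tool shift to grasp", M.T@(np.r_[g,.045-.019]-s["ee_pos"]), "yaw tooly",np.degrees(np.arctan2(M[1,1],M[0,1])))
E
```

```text
95 None 101 None 107 (np.int64(262), np.int64(278)) 113 (np.int64(262), np.int64(316)) 119 (np.int64(261), np.int64(316)) 125 (np.int64(260), np.int64(316)) 131 (np.int64(259), np.int64(316)) 137 (np.int64(259), np.int64(316)) 143 (np.int64(258), np.int64(315)) 149 (np.int64(257), np.int64(315)) 155 (np.int64(257), np.int64(315)) 161 (np.int64(270), np.int64(314)) 167 (np.int64(271), np.int64(300)) 173 (np.int64(270), np.int64(300)) 179 (np.int64(270), np.int64(299)) 185 (np.int64(269), np.int64(298)) 191 (np.int64(269), np.int64(297)) 197 (np.int64(268), np.int64(297)) 203 (np.int64(268), np.int64(296)) 209 (np.int64(267), np.int64(295)) 215 (np.int64(267), np.int64(294)) 221 None 227 None 233 None 
85.99312458902324 [ 0.48258656 -0.311531  ]
[[ 1.  -0.7]
 [-0.4 -0.5]
 [ 1.  -2. ]
 [-1.   0.3]
 [ 0.6  0.7]
 [-1.3  2.2]]
grip [ 0.48063003 -0.33946256]
tool shift to grasp [0.00334028 0.00406232 0.17792001] yaw tooly 1.0143697585172804
```

Call:
carry_out(rows=[{"dx": 0.08,"dy": 0.1,"dz": 0.5,"rx": 0,"ry": 0,"rz": 1},{"dx": 0,"dy": 0,"dz": 0.7,"rx": 0,"ry": 0,"rz": 0},{"dx": 0,"dy": 0,"dz": 0.7,"rx": 0,"ry": 0,"rz": 0},{"dx": 0,"dy": 0,"dz": 0.7,"rx": 0,"ry": 0,"rz": 0},{"dx": 0,"dy": 0,"dz": 0.7,"rx": 0,"ry": 0,"rz": 0},{"dx": 0,"dy": 0,"dz": 0.5,"rx": 0,"ry": 0,"rz": 0},{"dx": 0,"dy": 0,"dz": 0.4,"rx": 0,"ry": 0,"rz": 0},{"dx": 0,"dy": 0,"dz": 0.22,"rx": 0,"ry": 0,"rz": 0},{"dx": 0,"dy": 0,"dz": 0,"rx": 0,"ry": 0,"rz": 0},{"dx": 0,"dy": 0,"dz": 0,"rx": 0,"ry": 0,"rz": 0}])

```text
clock: 4.75
ee_pos: [0.4808, -0.3403, 0.0276]
ee_rot: [0.732, 0.681, 0.0, 0.001]
force: [-0.3, -0.8, 0.3]
width: 0.0853
grasp_force: 0.0
```

Call:
carry_out(rows=[{"dx": 0,"dy": 0,"dz": 0,"rx": 0,"ry": 0,"rz": 0},{"dx": 0,"dy": 0,"dz": 0,"rx": 0,"ry": 0,"rz": 0},{"dx": 0,"dy": 0,"dz": 0,"rx": 0,"ry": 0,"rz": 0},{"dx": 0,"dy": 0,"dz": 0,"rx": 0,"ry": 0,"rz": 0},{"dx": 0,"dy": 0,"dz": 0,"rx": 0,"ry": 0,"rz": 0},{"dx": 0,"dy": 0,"dz": 0,"rx": 0,"ry": 0,"rz": 0},{"dx": 0,"dy": 0,"dz": 0,"rx": 0,"ry": 0,"rz": 0},{"dx": 0,"dy": 0,"dz": 0,"rx": 0,"ry": 0,"rz": 0},{"dx": 0,"dy": 0,"dz": 0,"rx": 0,"ry": 0,"rz": 0},{"dx": 0,"dy": 0,"dz": 0,"rx": 0,"ry": 0,"rz": 0}], jaw=0)

```text
clock: 5.75
ee_pos: [0.4804, -0.3404, 0.027]
ee_rot: [0.732, 0.681, -0.0, 0.0]
force: [-1.0, -0.2, 4.6]
width: 0.0292
grasp_force: 60.6
```

Call:
carry_out(rows=[{"dx": 0,"dy": 0,"dz": -0.3,"rx": 0,"ry": 0,"rz": 0},{"dx": 0,"dy": 0,"dz": -0.9,"rx": 0,"ry": 0,"rz": 0},{"dx": 0.3,"dy": 0,"dz": -0.9,"rx": 0,"ry": 0,"rz": 0},{"dx": 0.7,"dy": 0,"dz": -0.9,"rx": 0,"ry": 0,"rz": -0.64},{"dx": 0.95,"dy": 0,"dz": -0.5,"rx": 0,"ry": 0.2,"rz": -1},{"dx": 0.95,"dy": 0,"dz": 0,"rx": 0,"ry": 0,"rz": -1},{"dx": 0.95,"dy": 0,"dz": 0,"rx": 0,"ry": 0,"rz": -1},{"dx": 0.95,"dy": 0.4,"dz": 0,"rx": 0,"ry": 0,"rz": 0},{"dx": 0.95,"dy": 0.4,"dz": 0,"rx": 0,"ry": 0,"rz": 0},{"dx": 0.95,"dy": 0.4,"dz": 0,"rx": 0,"ry": 0,"rz": 0}])

```text
clock: 6.75
ee_pos: [0.4937, -0.0629, 0.1703]
ee_rot: [0.616, 0.788, 0.007, -0.006]
force: [1.1, 0.1, -1.5]
width: 0.0293
grasp_force: 59.8
```

Call:
carry_out(rows=[{"dx": 0.9,"dy": 0.5,"dz": 0,"rx": 0,"ry": 0.5,"rz": 0},{"dx": 0.9,"dy": 0.5,"dz": 0,"rx": 0,"ry": 0.5,"rz": 0},{"dx": 0.5,"dy": 0.5,"dz": 0,"rx": 0,"ry": 0,"rz": 0},{"dx": 0,"dy": 0,"dz": 0,"rx": 0,"ry": 0,"rz": 0},{"dx": 0,"dy": 0,"dz": 0,"rx": 0,"ry": 0,"rz": 0}])

```text
clock: 7.25
ee_pos: [0.5296, 0.0392, 0.175]
ee_rot: [0.614, 0.788, 0.033, -0.04]
force: [-0.1, -0.3, -1.3]
width: 0.0295
grasp_force: 60.0
```

```bash
cat >> h.py <<'E'
TH=np.radians(104.18); B0=np.array([.54484,.15008,0])
RB=R.from_euler("z",TH).as_matrix(); 
RR=RB@R.from_euler("y",-np.radians(6)).as_matrix()   # rail axes in world
O=B0+RB@np.array([.05,0,.0313])
def w2r(X): return RR.T@(np.array(X)-O)
def where():
    s=status.state(); M=R.from_quat(s["ee_rot"]).as_matrix()
    org=s["ee_pos"]+M@[.028,0,.027]
    print("t",round(s["clock"],2),"chock origin rail mm",(w2r(org)*1000).round(1),"tcp rail",(w2r(s["ee_pos"])*1000).round(1),"F rail",(RR.T@s["force"]).round(1),"w",round(s["width"],4))
    return s,M
E
python3 - <<'E'
from h import *
s,M=where()
T=np.c_[RR[:,0],-RR[:,1],-RR[:,2]]
print("rot err deg",np.degrees(R.from_matrix(M.T@T).as_rotvec()))
print("shift",(M.T@(O+RR@[-.128,0,.032]-s["ee_pos"])).round(4))
E
```

```text
t 7.25 chock origin rail mm [-109.9   41.8  131.9] tcp rail [-137.9   41.9  159. ] F rail [-0.4  0.2 -1.3] w 0.0295
rot err deg [ 0.17705474  0.02445567 -0.06512438]
shift [0.01   0.0415 0.1271]
```

Call:
carry_out(rows=[{"dx": -0.05,"dy": 0.52,"dz": 0.2,"rx": 0,"ry": 0,"rz": 0},{"dx": 0,"dy": 0.52,"dz": 0.5,"rx": 0,"ry": 0,"rz": 0},{"dx": 0,"dy": 0,"dz": 0.5,"rx": 0,"ry": 0,"rz": 0},{"dx": 0,"dy": 0,"dz": 0.5,"rx": 0,"ry": 0,"rz": 0},{"dx": 0,"dy": 0,"dz": 0.5,"rx": 0,"ry": 0,"rz": 0},{"dx": 0,"dy": 0,"dz": 0.5,"rx": 0,"ry": 0,"rz": 0},{"dx": 0,"dy": 0,"dz": 0.25,"rx": 0,"ry": 0,"rz": 0},{"dx": 0,"dy": 0,"dz": 0.15,"rx": 0,"ry": 0,"rz": 0},{"dx": 0,"dy": 0,"dz": 0,"rx": 0,"ry": 0,"rz": 0},{"dx": 0,"dy": 0,"dz": 0,"rx": 0,"ry": 0,"rz": 0}])

```text
clock: 8.25
ee_pos: [0.5685, 0.0595, 0.0525]
ee_rot: [0.615, 0.787, 0.034, -0.039]
force: [-0.3, 0.7, -1.7]
width: 0.0292
grasp_force: 60.3
```

```bash
python3 - <<'E'
from h import *
where()
im=imaging.read_camera("wrist")[...,::-1]; cv2.imwrite("pics/w4.png",im)
E
```

```text
t 8.25 chock origin rail mm [-112.7   -1.     9. ] tcp rail [-140.6   -0.8   36.1] F rail [ 0.5  0.2 -1.8] w 0.0292
```

View pics/w4.png

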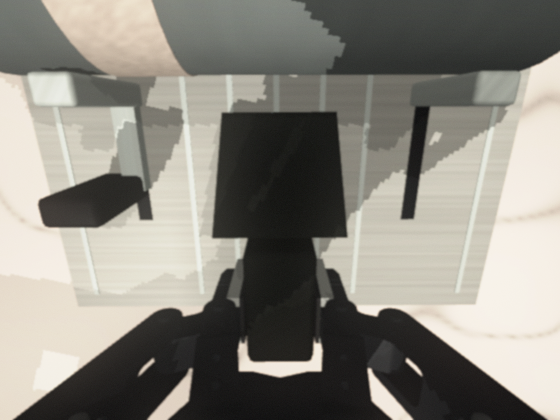

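The chock is gripped, square and centred between the posts (toe 222–337, posts about 140/413). Next I lower it until it touches the board.

Call:
carry_out(rows=[{"dx": 0,"dy": 0,"dz": 0.1,"rx": 0,"ry": 0,"rz": 0},{"dx": 0,"dy": 0,"dz": 0.05,"rx": 0,"ry": 0,"rz": 0},{"dx": 0,"dy": 0,"dz": 0,"rx": 0,"ry": 0,"rz": 0},{"dx": 0,"dy": 0,"dz": 0,"rx": 0,"ry": 0,"rz": 0}])

```text
clock: 8.7
ee_pos: [0.568, 0.0604, 0.0457]
ee_rot: [0.615, 0.787, 0.034, -0.04]
force: [-0.4, -0.4, -2.0]
width: 0.0292
grasp_force: 60.3
```

Call:
carry_out(rows=[{"dx": 0,"dy": 0,"dz": 0.02,"rx": 0,"ry": 0,"rz": 0},{"dx": 0,"dy": 0,"dz": 0.02,"rx": 0,"ry": 0,"rz": 0},{"dx": 0,"dy": 0,"dz": 0,"rx": 0,"ry": 0,"rz": 0}])

```text
clock: 9.0
ee_pos: [0.5679, 0.0606, 0.044]
ee_rot: [0.615, 0.787, 0.034, -0.04]
force: [0.1, 0.4, -2.0]
width: 0.0291
grasp_force: 60.3
```

Call:
carry_out(rows=[{"dx": 0,"dy": 0,"dz": 0.015,"rx": 0,"ry": 0,"rz": 0},{"dx": 0,"dy": 0,"dz": 0,"rx": 0,"ry": 0,"rz": 0}])

```text
clock: 9.2
ee_pos: [0.568, 0.0606, 0.0436]
ee_rot: [0.615, 0.787, 0.034, -0.04]
force: [-0.5, -0.5, -1.2]
width: 0.0291
grasp_force: 60.5
```

Call:
carry_out(rows=[{"dx": 0,"dy": 0,"dz": 0.015,"rx": 0,"ry": 0,"rz": 0},{"dx": 0,"dy": 0,"dz": 0,"rx": 0,"ry": 0,"rz": 0}])

```text
clock: 9.4
ee_pos: [0.5681, 0.0606, 0.0436]
ee_rot: [0.614, 0.787, 0.034, -0.04]
force: [-2.1, -1.4, 4.7]
width: 0.0293
grasp_force: 61.2
```

```bash
python3 -c "
from h import *
where()"
```

```text
t 9.4 chock origin rail mm [-1.124e+02 -8.000e-01  1.000e-01] tcp rail [-140.4   -0.6   27.1] F rail [-0.3  2.4  4.8] w 0.0293
```

Call:
carry_out(rows=[{"dx": 0.1,"dy": 0,"dz": -0.01,"rx": 0,"ry": 0,"rz": 0},{"dx": 0.1,"dy": 0,"dz": 0,"rx": 0,"ry": 0,"rz": 0},{"dx": 0.1,"dy": 0,"dz": 0,"rx": 0,"ry": 0,"rz": 0},{"dx": 0.1,"dy": 0,"dz": 0,"rx": 0,"ry": 0,"rz": 0},{"dx": 0.1,"dy": 0,"dz": 0,"rx": 0,"ry": 0,"rz": 0},{"dx": 0.1,"dy": 0,"dz": 0,"rx": 0,"ry": 0,"rz": 0},{"dx": 0.1,"dy": 0,"dz": 0,"rx": 0,"ry": 0,"rz": 0},{"dx": 0,"dy": 0,"dz": 0,"rx": 0,"ry": 0,"rz": 0}])

```text
clock: 10.2
ee_pos: [0.5613, 0.0883, 0.0466]
ee_rot: [0.614, 0.787, 0.034, -0.04]
force: [0.8, -0.4, 6.1]
width: 0.0292
grasp_force: 61.3
```

```bash
python3 -c "
from h import *
where()"
```

```text
t 10.2 chock origin rail mm [-83.7  -1.    0.1] tcp rail [-111.7   -0.8   27.1] F rail [ 0.  -0.7  6.1] w 0.0292
```

Call:
carry_out(rows=[{"dx": 0.06,"dy": 0,"dz": -0.005,"rx": 0,"ry": 0,"rz": 0},{"dx": 0.06,"dy": 0,"dz": 0,"rx": 0,"ry": 0,"rz": 0},{"dx": 0.06,"dy": 0,"dz": 0,"rx": 0,"ry": 0,"rz": 0},{"dx": 0.05,"dy": 0,"dz": 0,"rx": 0,"ry": 0,"rz": 0},{"dx": 0.05,"dy": 0,"dz": 0,"rx": 0,"ry": 0,"rz": 0},{"dx": 0.05,"dy": 0,"dz": 0,"rx": 0,"ry": 0,"rz": 0}])

```text
clock: 10.8
ee_pos: [0.5581, 0.1003, 0.0479]
ee_rot: [0.615, 0.787, 0.034, -0.04]
force: [2.2, -4.7, 3.6]
width: 0.0293
grasp_force: 61.3
```

Call:
carry_out(rows=[{"dx": 0.03,"dy": 0,"dz": 0,"rx": 0,"ry": 0,"rz": 0},{"dx": 0.03,"dy": 0,"dz": 0,"rx": 0,"ry": 0,"rz": 0}])

```text
clock: 11.0
ee_pos: [0.5578, 0.1019, 0.0482]
ee_rot: [0.614, 0.787, 0.033, -0.039]
force: [3.5, -11.1, 4.6]
width: 0.0292
grasp_force: 61.3
```

Call:
carry_out(rows=[{"dx": 0.03,"dy": 0,"dz": 0,"rx": 0,"ry": 0,"rz": 0},{"dx": 0.03,"dy": 0,"dz": 0,"rx": 0,"ry": 0,"rz": 0}])

```text
clock: 11.2
ee_pos: [0.5573, 0.1041, 0.0484]
ee_rot: [0.615, 0.787, 0.033, -0.039]
force: [2.7, -9.8, 2.7]
width: 0.0294
grasp_force: 61.2
```

```bash
python3 -c "
from h import *
where()"
```

```text
t 11.2 chock origin rail mm [-67.4  -1.    0.2] tcp rail [-95.3  -0.8  27.2] F rail [-9.8 -0.2  3.8] w 0.0294
```

Call:
carry_out(rows=[{"dx": 0.025,"dy": 0,"dz": 0,"rx": 0,"ry": 0,"rz": 0},{"dx": 0.025,"dy": 0,"dz": 0,"rx": 0,"ry": 0,"rz": 0}])

```text
clock: 11.4
ee_pos: [0.5568, 0.106, 0.0486]
ee_rot: [0.615, 0.787, 0.033, -0.039]
force: [3.1, -9.1, 4.1]
width: 0.029
grasp_force: 61.2
```

Call:
carry_out(rows=[{"dx": 0.02,"dy": 0,"dz": 0,"rx": 0,"ry": 0,"rz": 0},{"dx": 0.02,"dy": 0,"dz": 0,"rx": 0,"ry": 0,"rz": 0}])

```text
clock: 11.6
ee_pos: [0.5564, 0.1075, 0.0488]
ee_rot: [0.615, 0.787, 0.033, -0.039]
force: [3.3, -8.8, 3.9]
width: 0.0291
grasp_force: 61.2
```

Call:
carry_out(rows=[{"dx": 0.02,"dy": 0,"dz": 0,"rx": 0,"ry": 0,"rz": 0},{"dx": 0.02,"dy": 0,"dz": 0,"rx": 0,"ry": 0,"rz": 0}])

```text
clock: 11.8
ee_pos: [0.5561, 0.1091, 0.049]
ee_rot: [0.615, 0.787, 0.033, -0.039]
force: [3.3, -9.5, 3.9]
width: 0.0294
grasp_force: 61.2
```

Call:
carry_out(rows=[{"dx": 0.02,"dy": 0,"dz": 0,"rx": 0,"ry": 0,"rz": 0},{"dx": 0.02,"dy": 0,"dz": 0,"rx": 0,"ry": 0,"rz": 0}])

```text
clock: 12.0
ee_pos: [0.5557, 0.1106, 0.0491]
ee_rot: [0.615, 0.787, 0.033, -0.039]
force: [2.6, -9.8, 3.7]
width: 0.0291
grasp_force: 61.2
```

Call:
carry_out(rows=[{"dx": 0.015,"dy": 0,"dz": 0,"rx": 0,"ry": 0,"rz": 0},{"dx": 0.015,"dy": 0,"dz": 0,"rx": 0,"ry": 0,"rz": 0}])

```text
clock: 12.2
ee_pos: [0.5554, 0.1118, 0.0493]
ee_rot: [0.615, 0.787, 0.033, -0.039]
force: [3.7, -9.4, 3.6]
width: 0.0296
grasp_force: 61.2
```

Call:
carry_out(rows=[{"dx": 0.015,"dy": 0,"dz": 0,"rx": 0,"ry": 0,"rz": 0},{"dx": 0.015,"dy": 0,"dz": 0,"rx": 0,"ry": 0,"rz": 0}])

```text
clock: 12.4
ee_pos: [0.5551, 0.113, 0.0494]
ee_rot: [0.615, 0.787, 0.033, -0.039]
force: [2.6, -9.0, 3.1]
width: 0.0289
grasp_force: 61.2
```

Call:
carry_out(rows=[{"dx": 0.015,"dy": 0,"dz": 0,"rx": 0,"ry": 0,"rz": 0},{"dx": 0.015,"dy": 0,"dz": 0,"rx": 0,"ry": 0,"rz": 0}])

```text
clock: 12.6
ee_pos: [0.5551, 0.1132, 0.0496]
ee_rot: [0.615, 0.787, 0.033, -0.038]
force: [2.8, -17.5, 5.3]
width: 0.0291
grasp_force: 61.4
```

Call:
carry_out(rows=[{"dx": 0,"dy": 0,"dz": 0,"rx": 0,"ry": 0,"rz": 0},{"dx": 0,"dy": 0,"dz": 0,"rx": 0,"ry": 0,"rz": 0},{"dx": 0,"dy": 0,"dz": 0,"rx": 0,"ry": 0,"rz": 0},{"dx": 0,"dy": 0,"dz": 0,"rx": 0,"ry": 0,"rz": 0}])

```text
clock: 13.0
ee_pos: [0.5551, 0.1131, 0.0496]
ee_rot: [0.615, 0.787, 0.033, -0.038]
force: [2.3, -14.4, 4.3]
width: 0.0291
grasp_force: 61.4
```

```bash
python3 -c "
from h import *
where()"
```

```text
t 13.0 chock origin rail mm [-58.   -1.1   0.3] tcp rail [-85.9  -0.9  27.4] F rail [-14.    1.3   5.8] w 0.0291
```

Settled at 14 N; push slightly more to about 18–19 N and hold.

Call:
carry_out(rows=[{"dx": 0.01,"dy": 0,"dz": 0,"rx": 0,"ry": 0,"rz": 0},{"dx": 0,"dy": 0,"dz": 0,"rx": 0,"ry": 0,"rz": 0},{"dx": 0,"dy": 0,"dz": 0,"rx": 0,"ry": 0,"rz": 0},{"dx": 0,"dy": 0,"dz": 0,"rx": 0,"ry": 0,"rz": 0}])

```text
clock: 13.4
ee_pos: [0.5551, 0.1132, 0.0496]
ee_rot: [0.615, 0.787, 0.033, -0.038]
force: [3.7, -15.5, 4.7]
width: 0.0293
grasp_force: 61.4
```

Call:
carry_out(rows=[{"dx": 0.005,"dy": 0,"dz": 0,"rx": 0,"ry": 0,"rz": 0},{"dx": 0,"dy": 0,"dz": 0,"rx": 0,"ry": 0,"rz": 0},{"dx": 0,"dy": 0,"dz": 0,"rx": 0,"ry": 0,"rz": 0},{"dx": 0,"dy": 0,"dz": 0,"rx": 0,"ry": 0,"rz": 0}])

```text
clock: 13.8
ee_pos: [0.5551, 0.1132, 0.0497]
ee_rot: [0.615, 0.787, 0.033, -0.038]
force: [3.0, -16.7, 4.3]
width: 0.0295
grasp_force: 61.4
```

Call:
carry_out(rows=[{"dx": 0.012,"dy": 0,"dz": 0,"rx": 0,"ry": 0,"rz": 0},{"dx": 0,"dy": 0,"dz": 0,"rx": 0,"ry": 0,"rz": 0},{"dx": 0,"dy": 0,"dz": 0,"rx": 0,"ry": 0,"rz": 0},{"dx": 0,"dy": 0,"dz": 0,"rx": 0,"ry": 0,"rz": 0},{"dx": 0,"dy": 0,"dz": 0,"rx": 0,"ry": 0,"rz": 0},{"dx": 0,"dy": 0,"dz": 0,"rx": 0,"ry": 0,"rz": 0}])

```text
clock: 14.4
ee_pos: [0.5551, 0.1133, 0.0498]
ee_rot: [0.615, 0.787, 0.032, -0.038]
force: [4.0, -18.9, 5.6]
width: 0.029
grasp_force: 61.5
```

```bash
python3 -c "
from h import *
where()"
```

```text
t 14.4 chock origin rail mm [-57.9  -1.1   0.4] tcp rail [-85.8  -0.9  27.6] F rail [-18.6   0.8   7.6] w 0.029
```

Call:
carry_out(rows=[{"dx": 0,"dy": 0,"dz": 0,"rx": 0,"ry": 0,"rz": 0},{"dx": 0,"dy": 0,"dz": 0,"rx": 0,"ry": 0,"rz": 0},{"dx": 0,"dy": 0,"dz": 0,"rx": 0,"ry": 0,"rz": 0},{"dx": 0,"dy": 0,"dz": 0,"rx": 0,"ry": 0,"rz": 0},{"dx": 0,"dy": 0,"dz": 0,"rx": 0,"ry": 0,"rz": 0},{"dx": 0,"dy": 0,"dz": 0,"rx": 0,"ry": 0,"rz": 0}], jaw=0.65)

```text
clock: 15.0
ee_pos: [0.554, 0.1163, 0.0494]
ee_rot: [0.614, 0.787, 0.034, -0.04]
force: [0.7, 0.5, -0.3]
width: 0.0555
grasp_force: 0.0
```

Call:
carry_out(rows=[{"dx": 0,"dy": 0,"dz": -0.3,"rx": 0,"ry": 0,"rz": 0},{"dx": 0,"dy": 0,"dz": -0.6,"rx": 0,"ry": 0,"rz": 0},{"dx": 0,"dy": 0,"dz": -0.7,"rx": 0,"ry": 0,"rz": 0},{"dx": 0,"dy": 0,"dz": -0.9,"rx": 0,"ry": 0,"rz": 0},{"dx": 0,"dy": 0,"dz": -0.7,"rx": 0,"ry": 0,"rz": 0},{"dx": 0,"dy": 0,"dz": 0,"rx": 0,"ry": 0,"rz": 0},{"dx": 0,"dy": 0,"dz": 0,"rx": 0,"ry": 0,"rz": 0}])

```text
clock: 15.7
ee_pos: [0.5569, 0.1029, 0.1775]
ee_rot: [0.615, 0.787, 0.034, -0.039]
force: [0.6, -0.1, -1.8]
width: 0.0555
grasp_force: 0.0
```

```bash
python3 - <<'E'
from h import *
s,M=where(); print(s["ee_rot"])
p=imaging.camera_params("wrist"); np.save("w5.npy",p,allow_pickle=True)
im=imaging.read_camera("wrist")[...,::-1]; cv2.imwrite("pics/w5.png",im)
# predicted rail y/x of tab: grasp target
T=O+RR@[-.1,.088,.045-.019]
print("shift to grasp tab",(M.T@(T-s["ee_pos"])).round(4), "proj tab top",proj(p,O+RR@[-.1,.088,.055]))
E
```

```text
t 15.7 chock origin rail mm [-54.8  -0.3 128.7] tcp rail [-8.280e+01 -1.000e-01  1.557e+02] F rail [-0.5 -0.6 -1.8] w 0.0555
[ 0.61457482  0.78714248  0.03386761 -0.03946505]
shift to grasp tab [-0.0173 -0.0887  0.1293] proj tab top [174.78454992 231.64859806]
```

View pics/w5.png

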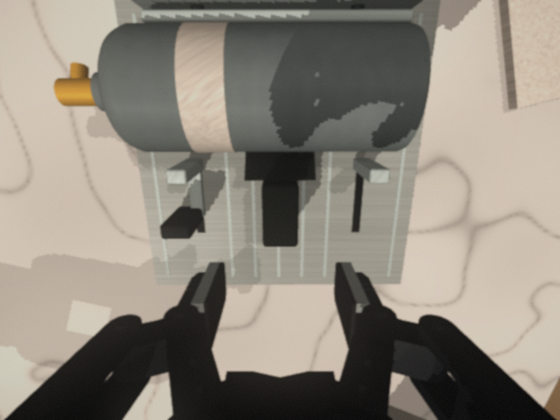

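The chock holds and the cylinder is up against the plate. The tab top is at about (178,230), which matches the prediction (175,232). Next I move over to grip the tab.

Call:
carry_out(rows=[{"dx": -0.2,"dy": -0.7,"dz": 0,"rx": 0,"ry": 0,"rz": 0},{"dx": -0.23,"dy": -0.75,"dz": 0,"rx": 0,"ry": 0,"rz": 0},{"dx": 0,"dy": -0.75,"dz": 0.2,"rx": 0,"ry": 0,"rz": 0},{"dx": 0,"dy": 0,"dz": 0.6,"rx": 0,"ry": 0,"rz": 0},{"dx": 0,"dy": 0,"dz": 0.6,"rx": 0,"ry": 0,"rz": 0},{"dx": 0,"dy": 0,"dz": 0.6,"rx": 0,"ry": 0,"rz": 0},{"dx": 0,"dy": 0,"dz": 0.6,"rx": 0,"ry": 0,"rz": 0},{"dx": 0,"dy": 0,"dz": 0.4,"rx": 0,"ry": 0,"rz": 0},{"dx": 0,"dy": 0,"dz": 0.24,"rx": 0,"ry": 0,"rz": 0},{"dx": 0,"dy": 0,"dz": 0,"rx": 0,"ry": 0,"rz": 0}])

```text
clock: 16.75
ee_pos: [0.4719, 0.0785, 0.0445]
ee_rot: [0.615, 0.787, 0.033, -0.041]
force: [0.3, -0.7, -0.5]
width: 0.0558
grasp_force: 0.0
```

```bash
python3 -c "
from h import *
where()"
```

```text
t 16.75 chock origin rail mm [-71.5  88.2  -3.2] tcp rail [-99.6  88.3  23.8] F rail [-0.8 -0.1 -0.4] w 0.0558
```

Close on the tab, raising by 2 mm.

Call:
carry_out(rows=[{"dx": 0,"dy": 0,"dz": -0.05,"rx": 0,"ry": 0,"rz": 0},{"dx": 0,"dy": 0,"dz": 0,"rx": 0,"ry": 0,"rz": 0},{"dx": 0,"dy": 0,"dz": 0,"rx": 0,"ry": 0,"rz": 0},{"dx": 0,"dy": 0,"dz": 0,"rx": 0,"ry": 0,"rz": 0},{"dx": 0,"dy": 0,"dz": 0,"rx": 0,"ry": 0,"rz": 0},{"dx": 0,"dy": 0,"dz": 0,"rx": 0,"ry": 0,"rz": 0},{"dx": 0,"dy": 0,"dz": 0,"rx": 0,"ry": 0,"rz": 0}], jaw=0)

```text
clock: 17.45
ee_pos: [0.4716, 0.0776, 0.0489]
ee_rot: [0.614, 0.788, 0.032, -0.041]
force: [-10.4, -5.7, 13.4]
width: 0.0248
grasp_force: 59.2
```

```bash
python3 -c "
from h import *
where()"
```

```text
t 17.45 chock origin rail mm [-71.9  88.7   1.2] tcp rail [-99.9  88.8  28.2] F rail [-1.5 11.5 13.6] w 0.0248
```

Call:
carry_out(rows=[{"dx": -0.03,"dy": -0.03,"dz": -0.03,"rx": 0,"ry": 0,"rz": 0},{"dx": -0.1,"dy": 0,"dz": 0,"rx": 0,"ry": 0,"rz": 0},{"dx": -0.15,"dy": 0,"dz": 0,"rx": 0,"ry": 0,"rz": 0},{"dx": -0.15,"dy": 0,"dz": 0,"rx": 0,"ry": 0,"rz": 0},{"dx": -0.15,"dy": 0,"dz": 0,"rx": 0,"ry": 0,"rz": 0}])

```text
clock: 17.95
ee_pos: [0.4769, 0.056, 0.0467]
ee_rot: [0.614, 0.787, 0.034, -0.041]
force: [1.7, 7.3, -2.7]
width: 0.0247
grasp_force: 62.0
```

```bash
python3 -c "
from h import *
where()"
```

```text
t 17.95 chock origin rail mm [-94.2  88.7   1.4] tcp rail [-122.2   88.9   28.3] F rail [ 6.3 -3.4 -3.4] w 0.0247
```

Call:
carry_out(rows=[{"dx": -0.15,"dy": 0,"dz": 0.005,"rx": 0,"ry": 0,"rz": 0},{"dx": -0.15,"dy": 0,"dz": 0,"rx": 0,"ry": 0,"rz": 0},{"dx": -0.15,"dy": 0,"dz": 0,"rx": 0,"ry": 0,"rz": 0},{"dx": -0.15,"dy": 0,"dz": 0,"rx": 0,"ry": 0,"rz": 0},{"dx": -0.15,"dy": 0,"dz": 0,"rx": 0,"ry": 0,"rz": 0},{"dx": -0.1,"dy": 0,"dz": 0,"rx": 0,"ry": 0,"rz": 0}])

```text
clock: 18.55
ee_pos: [0.4853, 0.0231, 0.0431]
ee_rot: [0.614, 0.787, 0.034, -0.041]
force: [1.3, 7.3, -1.4]
width: 0.0249
grasp_force: 62.3
```

Call:
carry_out(rows=[{"dx": -0.03,"dy": 0,"dz": 0,"rx": 0,"ry": 0,"rz": 0},{"dx": -0.03,"dy": 0,"dz": 0,"rx": 0,"ry": 0,"rz": 0}])

```text
clock: 18.75
ee_pos: [0.4858, 0.0209, 0.0429]
ee_rot: [0.614, 0.787, 0.034, -0.041]
force: [0.6, 6.1, -1.4]
width: 0.0252
grasp_force: 62.3
```

```bash
python3 -c "
from h import *
where()"
```

```text
t 18.75 chock origin rail mm [-130.7   88.7    1.3] tcp rail [-158.7   88.9   28.3] F rail [ 5.6 -2.  -2. ] w 0.0252
```

Call:
carry_out(rows=[{"dx": -0.03,"dy": 0,"dz": 0,"rx": 0,"ry": 0,"rz": 0},{"dx": -0.02,"dy": 0,"dz": 0,"rx": 0,"ry": 0,"rz": 0}])

```text
clock: 18.95
ee_pos: [0.4862, 0.0196, 0.0427]
ee_rot: [0.615, 0.787, 0.034, -0.041]
force: [-0.3, 14.1, 1.1]
width: 0.0248
grasp_force: 62.4
```

Call:
carry_out(rows=[{"dx": -0.02,"dy": 0,"dz": 0,"rx": 0,"ry": 0,"rz": 0},{"dx": 0,"dy": 0,"dz": 0,"rx": 0,"ry": 0,"rz": 0}])

```text
clock: 19.15
ee_pos: [0.4861, 0.0196, 0.0427]
ee_rot: [0.614, 0.787, 0.035, -0.042]
force: [-0.8, 15.9, 1.6]
width: 0.0246
grasp_force: 62.6
```

```bash
python3 -c "
from h import *
where()"
```

```text
t 19.15 chock origin rail mm [-131.9   88.7    1.4] tcp rail [-160.    88.9   28.3] F rail [15.7 -3.2 -0.1] w 0.0246
```

End of travel reached (60 mm). Relieve, open, lift away.

Call:
carry_out(rows=[{"dx": 0.025,"dy": 0,"dz": 0,"rx": 0,"ry": 0,"rz": 0},{"dx": 0,"dy": 0,"dz": 0,"rx": 0,"ry": 0,"rz": 0}])

```text
clock: 19.35
ee_pos: [0.4861, 0.0197, 0.0427]
ee_rot: [0.614, 0.787, 0.034, -0.041]
force: [1.1, 9.0, -0.8]
width: 0.0246
grasp_force: 62.3
```

Call:
carry_out(rows=[{"dx": 0,"dy": 0,"dz": 0,"rx": 0,"ry": 0,"rz": 0},{"dx": 0,"dy": 0,"dz": 0,"rx": 0,"ry": 0,"rz": 0},{"dx": 0,"dy": 0,"dz": 0,"rx": 0,"ry": 0,"rz": 0},{"dx": 0,"dy": 0,"dz": 0,"rx": 0,"ry": 0,"rz": 0},{"dx": 0,"dy": 0,"dz": 0,"rx": 0,"ry": 0,"rz": 0}], jaw=0.65)

```text
clock: 19.85
ee_pos: [0.4867, 0.0183, 0.0425]
ee_rot: [0.615, 0.787, 0.034, -0.04]
force: [0.1, 0.5, 0.5]
width: 0.0553
grasp_force: 0.0
```

Call:
carry_out(rows=[{"dx": 0,"dy": 0,"dz": -0.3,"rx": 0,"ry": 0,"rz": 0},{"dx": 0,"dy": 0,"dz": -0.6,"rx": 0,"ry": 0,"rz": 0},{"dx": 0,"dy": 0,"dz": -0.8,"rx": 0,"ry": 0,"rz": 0},{"dx": 0,"dy": 0,"dz": -0.9,"rx": 0,"ry": 0,"rz": 0},{"dx": 0,"dy": 0,"dz": -0.9,"rx": 0,"ry": 0,"rz": 0},{"dx": 0,"dy": 0.5,"dz": -0.7,"rx": 0,"ry": 0,"rz": 0},{"dx": 0,"dy": 0.5,"dz": 0,"rx": 0,"ry": 0,"rz": 0},{"dx": 0,"dy": 0,"dz": 0,"rx": 0,"ry": 0,"rz": 0},{"dx": 0,"dy": 0,"dz": 0,"rx": 0,"ry": 0,"rz": 0}])

```text
clock: 20.75
ee_pos: [0.5285, 0.0111, 0.2097]
ee_rot: [0.614, 0.787, 0.033, -0.04]
force: [-1.3, 0.1, -0.2]
width: 0.0555
grasp_force: 0.0
```

```bash
python3 - <<'E'
from h import *
where()
p=imaging.camera_params("wrist")
im=imaging.read_camera("wrist")[...,::-1]; cv2.imwrite("pics/w6.png",im)
print("tab top at 60",proj(p,O+RR@[-.16,.088,.055]),"posts at 60",proj(p,O+RR@[-.111,.08,.06]),proj(p,O+RR@[-.111,-.08,.06]),"chock stem top back",proj(p,O+RR@[-.113,0,.06]))
E
```

```text
t 20.75 chock origin rail mm [-133.1   49.7  169.3] tcp rail [-161.1   49.9  196.3] F rail [ 0.4  1.2 -0.3] w 0.0555
tab top at 60 [238.89665671 197.43305499] posts at 60 [244.84460262 145.84292186] [424.71211731 145.5131149 ] chock stem top back [334.75871361 147.95792959]
```

View pics/w6.png

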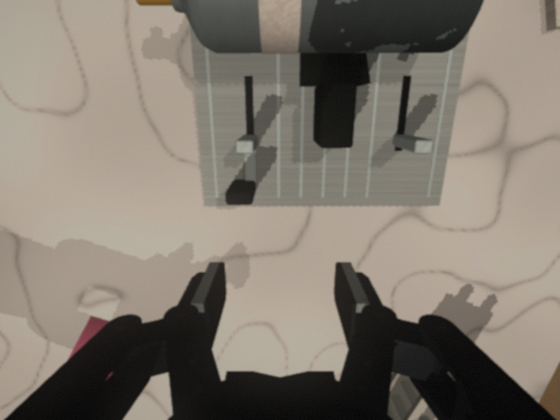

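The stop is fully down: the posts at (245,146) and (424,146) match the 60 mm prediction. The chock is still square against the cylinder, its stem back at (334,147) as predicted, and the cylinder is up and clear of the posts.

```bash
python3 -c "
from rig import job
print(job.hand_in())"
```

```text
the job is handed in; nothing more can be done
None
```

The job is handed in: the cylinder was up against the plate, held by the chock alone after a push of about 19 N, and the stop was drawn down its full 60 mm, with about 21 s on the robot clock; the handover returned no verdict.

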